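# Put the objective can away and slide the case hatch shut

## Task

Put the black objective can with the grey cap away: lower it gently, upright, into the round nest inside the open instrument case. Then slide the case's hatch shut, feeling for the rubber seal at the end of its track, and press it on (about 8 N against the seal, on top of the drag of its rails, and never more than 14 N) so that the hatch stays bearing on the seal when you let go. Leave the small sample vial undisturbed.

Things in the scene. Friction and masses are not known exactly. Their poses are not given: they have to be found in the camera images.
- case: Fixed grey case, 130 (x) x 270 (y) mm, 80 mm high at its two long aluminium rails. Origin: centre of its underside, on the bench. The hatch slides along case y: opens to +y, closes to -y. Opening in the top: x -52 to +52, y -100 to +8 mm (as far as the hatch leaves it free), rim 68 mm above the bench; from y +8 to +135 mm a closed deck under the open hatch.
- track_end (a point): Mean position of the seal, on the case at x 0, y -104, z 73 mm; axes as the case's. A strike bar (104 mm long, top 80 mm above the bench) across the -y end of the track carries a black rubber seal strip facing the hatch's edge. It is clamped anywhere up to 13 mm either way along y from this point; its true place is not measured: feel for it. The seal yields 4 N per mm, up to 7 mm.
- nest (a point): Centre of the nest's bottom, 6 mm above the bench, at case x 0, y -46 mm; axes as the case's. The nest is a straight round hole 41 mm in diameter and 12 mm deep with a chamfered mouth, in a black insert that fills the compartment's floor (insert top 18 mm above the bench).
- handle (a point): Centre of the hatch's black handle rib: 64 (x) x 10 (y) x 18 mm high, from 74 to 92 mm above the bench; axes as the case's. It stands on the aluminium hatch plate, 114 x 130 x 5 mm, top at 74 mm, whose leading edge is 65 mm from here toward -y. The hatch moves along case y only, with about 6 N of dry drag, and stays where left, also against up to 5 N from the seal.
- can_mid (a point): Centre (26 mm above its base) of the loose black objective can with a grey ribbed cap: upright cylinder 52 mm high, 35 mm in diameter, the cap (upper 22 mm) 37.6 mm; 0.05 to 0.1 kg. At the start it stands on the bench to the left or the right of the case. z axis: its upright axis.
- vial_mid (a point): Centre (25 mm above its base) of a loose clear sample vial with a blue cap, 24 mm in diameter, 50 mm high, standing on the bench on the other side of the case from the can. To be left alone.
Not all that is in view belongs to the job. Leave any green look-alike of the part that bears can_mid alone.

How it is judged:
By the outcome, as a careful person would: the job done as asked, in the order asked, and still so for the second after the job is handed in, with the robot touching nothing.
It also fails if it takes over 72 s, if anything falls off the work surface, if the arm or the gripper's body presses on something with over 40 N, if the wrist force passes 120 N, or if a joint passes its speed limit or range.

## Robot

A 7-joint arm with a two-finger parallel gripper is mounted at the origin on a cart in front of the work surface, level with it; the furniture and walls round the work are solid. World frame = base frame: x ahead of the robot, y to its left, z up, the work surface at z = 0. Lengths are in m, angles in rad, forces in N, time in s.
With the tool pointing down it reaches from about 0.35 to 0.9 m from the base axis. Payload 8.1 kg.
Tool frame: the origin (TCP) lies at the very end of the fingers, on their centre line; the grasp point (between the pads) lies 19 mm behind it; z points along the fingers, y is the line along which they close (so a half turn about z gives the same grasp; the last joint's range is limited). The gripper opens to 92 mm and grips with 3 to 60 N. Pads are 19 mm wide; open, the fingers measure 130 mm over their backs; the gripper's body (75 mm by 190 mm) begins 47 mm behind the grasp point.
Start: joints at [-1.321, 0.434, 0.025, 1.573, -0.012, 1.134, -0.075], TCP at [0.216, 0.587, 0.227] pointing down, gripper open.
Joint ranges: [-2.62, 2.62], [-0.44, 2.09], [-1.27, 1.32], [0.08, 2.57], [-1.32, 4.46], [0.12, 2], [-2.74, 2.74]. Speed limits (rad/s): [2.22, 2.22, 3.01, 3.01, 3.14, 3.14, 3.14].

## Interface

Orientations are given as a rotation vector (axis times angle).
In Python, from cell import readout, cams, job gives the robot as it stands.
- The arm moves only by the tool drive_tool, never from a script. Its argument "commands" is a list of rows, each a list of 3 entries, a list of its own where there are three numbers: the turn, a rotation vector about the tool's x, y, z in rad, then the shift along the tool's x, y, z in cm, then the gripper's target within -1 to 1 (fully open at 1, half-way at 0, shut at -1). A call has 1 to 20 rows; each row is the pose to reach, as a shift and turn from the pose commanded when the call began, along the tool's axes at that moment; what a row does not reach only later rows make up. A row lasts 1/12 s, in which the tool goes at most 41.7 mm and 7.16 degrees, less where a joint would pass 70% of its speed; a pose out of reach is approached as far as the arm can. A call with a gripper value outside its range is refused whole. The fingers move at their own pace and stop on an object; "newtons" is the grip in N (left out, the last holds). Time passes only in rows, so rows that repeat a pose let the fingers close. It gives the time, the measured TCP pose, the force, the opening and the grip force at its end, in the units of the state.
- readout.observe(): the state, without advancing time (a new reading comes with each control period).
- cams.get_image(name): name is "scene" or "top"; returns the picture (420x560x3 uint8, blue, green, red); there is no depth.
- cams.camera_info(name): a dict with "camera_matrix" (3x3 intrinsics, pixels), "k1" (the pictures are not rectified: a ray, as slopes to the right and down, at radius r is drawn at 1 + k1 r^2 times it, then the intrinsics apply), "R" (3x3) and "t" (3): a world point X has camera coordinates R X + t. Camera axes: x right, y down, z forward; pixel columns grow to the right and rows downward; lengths in m; the calibration is good to about 2 mm. A picture is of the moment at which its call begins. camera_info takes no time and is no camera call.
- job.sign_off(): hands the job in; it is judged then, once.
The state is a dict: "clock": time; "joints": joint angles; "dq": joint speeds; "joint_efforts": joint torques, N m; "position": TCP position; "ee_rot": TCP orientation; "force": force on the tool from outside, world axes, zero at the start; "ft_torque": the same for the moment, N m; "width": opening from 0.0 (shut) to 1.0 (fully open); "gripper_force": force on a finger pad.
Only numpy, scipy, OpenCV 4.12 (cv2) and the standard library are available. Lean on these libraries where they do the work, as an engineer would, in place of code of your own. Each camera call takes 0.05 s, during which the arm holds its last target. There are 200 camera calls.

## Working session

There is one attempt and no reset: what is moved stays moved. The work goes in short steps, Python scripts to look and compute and a tool call to move; the robot and the scene stay as the last step left them, time stands still between calls to the robot, and variables do not carry over. Pictures are saved under pics/ and viewed, at most 10 in all, crops included, and the job is handed in when it is done.

Besides the shell and the picture viewer there is one more tool, called as name(argument=value, ...) on one line, values as JSON. drive_tool: Moves the arm, as the interface text tells. Its arguments: {"type":"object","properties":{"commands":{"type":"array"},"newtons":{"type":"number"}},"required":["commands"]}

```bash
mkdir -p pics; python3 - <<'E'
from cell import readout,cams,job
import cv2
for n in("scene","top"):
    cv2.imwrite(f"pics/{n}0.png",cams.get_image(n)); i=cams.camera_info(n); print(n,i)
print(readout.observe())
E
```

```text
scene {'camera_matrix': array([[500.25189958,   0.        , 271.52952133],
       [  0.        , 500.25189958, 212.51570202],
       [  0.        ,   0.        ,   1.        ]]), 'k1': -0.05055057488713149, 'R': array([[ 0.6843724 , -0.72900081, -0.01386492],
       [-0.51052061, -0.46551733, -0.72295389],
       [ 0.52057961,  0.50184802, -0.69075715]]), 't': array([-0.31890142,  0.3235465 ,  0.92240058])}
top {'camera_matrix': array([[458.86502614,   0.        , 279.9485269 ],
       [  0.        , 458.86502614, 199.14009359],
       [  0.        ,   0.        ,   1.        ]]), 'k1': -0.09474668619424804, 'R': array([[ 0.02131665, -0.99909899,  0.03669902],
       [-0.99633746, -0.02426947, -0.08199183],
       [ 0.08280862, -0.03481681, -0.99595709]]), 't': array([-0.02055255,  0.48046116,  1.10043078])}
{'clock': 0.1, 'joints': array([-1.32055087,  0.43510646,  0.02498805,  1.5739678 , -0.01162875,
        1.13399042, -0.07510412]), 'dq': array([ 0.00073103, -0.00065737,  0.00024028, -0.00113568, -0.00034235,
       -0.00311638,  0.00132315]), 'joint_efforts': array([ 3.87810229e-03, -6.69132400e+01,  9.88493487e-01, -3.15144861e+01,
       -6.04976923e-02,  3.73188104e-02,  4.32644742e-05]), 'position': array([0.21587756, 0.58607148, 0.22606753]), 'ee_rot': array([-5.51506413e-01, -3.09266974e+00,  2.07342386e-03]), 'force': array([-0.61476252, -0.15473876, -0.55850002]), 'ft_torque': array([ 0.02318949, -0.02135433,  0.05071893]), 'gripper_force': 0.0, 'width': 0.9969177752073693}
```

View pics/scene0.png

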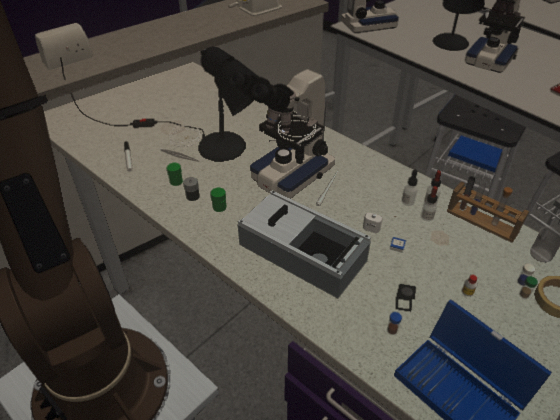

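View pics/top0.png

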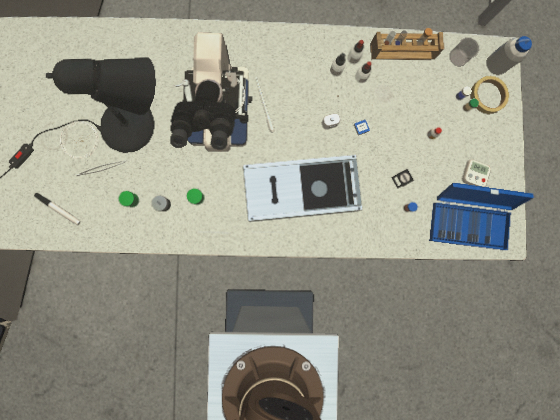

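The scene picture shows the can (grey cap) at about (191,188) between two green look-alikes, and the case at (305,240). In the top picture the can is at (160,203), the case spans (245–360, 157–220) with the hatch open to the left, and the vial is at (411,207). I'll enlarge the case and can next.

```bash
python3 - <<'E'
import cv2
t=cv2.imread("pics/top0.png"); s=cv2.imread("pics/scene0.png")
a=cv2.resize(t[150:228,238:368],None,fx=6,fy=6,interpolation=cv2.INTER_CUBIC)
cv2.imwrite("pics/c1.png",cv2.convertScaleAbs(a,alpha=1.2))
b=cv2.resize(t[180:220,110:210],None,fx=6,fy=6,interpolation=cv2.INTER_CUBIC)
c=cv2.resize(s[155:215,155:235],None,fx=5,fy=5,interpolation=cv2.INTER_CUBIC)
import numpy as np
o=np.zeros((560,620,3),np.uint8); o[:240,:600]=b; o[250:550,:400]=c
cv2.imwrite("pics/c2.png",cv2.convertScaleAbs(o,alpha=1.3))
E
```

```text
(no output)
```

View pics/c1.png

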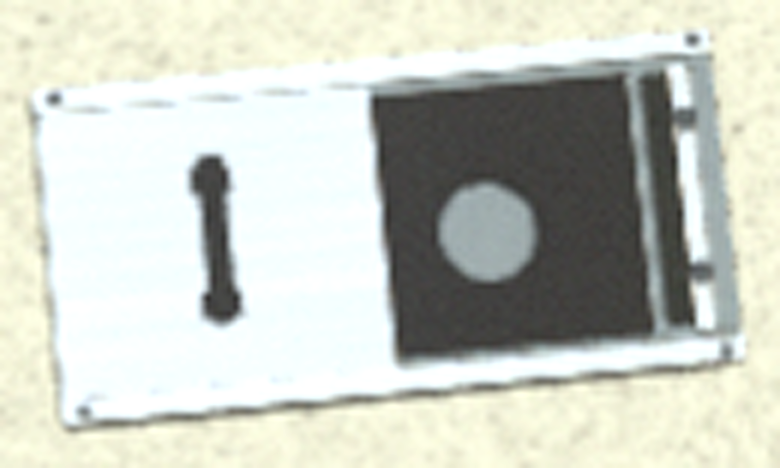

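View pics/c2.png

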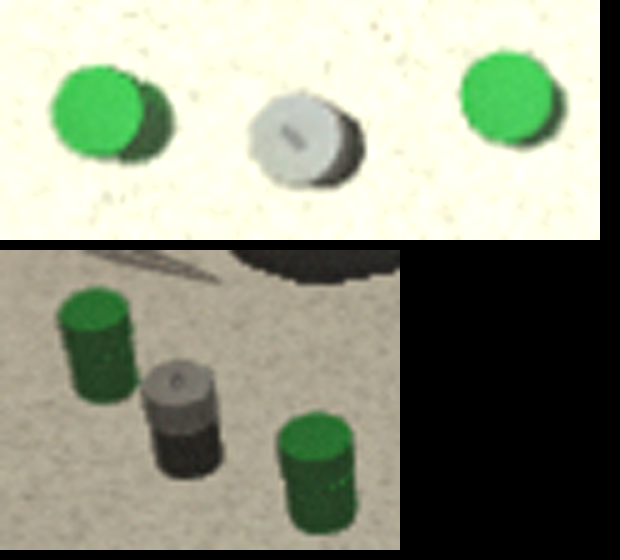

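The crops show the case's rail corners at crop (33,95), (705,30), (745,360) and (62,428), the nest at (487,232) and the handle at (215,238). The can's cap top is at (296,140) in the top crop and (180,133) in the scene crop.

```bash
cat >h.py <<'E'
from cell import readout,cams,job
import numpy as np,cv2
from scipy.spatial.transform import Rotation as Ro
def w(cam,u,v,z):
    i=cams.camera_info(cam)
    n=cv2.undistortPoints(np.array([[[u,v]]],float),i["camera_matrix"],np.array([i["k1"],0,0,0])).ravel()
    d=i["R"].T@np.r_[n,1]; o=-i["R"].T@i["t"]
    return (o+d*(z-o[2])/d[2])
def proj(cam,X):
    i=cams.camera_info(cam)
    return cv2.projectPoints(np.array(X,float).reshape(-1,3),cv2.Rodrigues(i["R"])[0],i["t"],i["camera_matrix"],np.array([i["k1"],0,0,0]))[0][:,0]
E
python3 - <<'E'
from h import *
np.set_printoptions(precision=4,suppress=True)
f=lambda x,y,o:((x+.5)/6-.5+o[0],(y+.5)/6-.5+o[1])
C=[w("top",*f(x,y,(238,150)),.08) for x,y in((33,95),(705,30),(745,360),(62,428))]
print(np.array(C)); 
P=np.array(C)[:,:2]; c=P.mean(0); L=(P[0]-P[1]+P[3]-P[2])/2; W=(P[0]-P[3]+P[1]-P[2])/2
print("c",c,np.linalg.norm(L),np.linalg.norm(W))
yaw=np.arctan2(-L[0],L[1]); yw=np.arctan2(W[1],W[0]); print("yaw",yaw,yw)
R=lambda a:np.array([[np.cos(a),-np.sin(a)],[np.sin(a),np.cos(a)]])
print("nest pred",c+R(yaw)@[0,-.046],"seen",w("top",*f(487,232,(238,150)),.006))
h=w("top",*f(215,238,(238,150)),.092);print("handle",h, "case",R(yaw).T@(h[:2]-c))
print("can",w("top",*f(296,140,(110,180)),.052),w("scene",190.6,181.2,.052))
print("greens",w("top",*f(98,112,(110,180)),.05),w("top",*f(507,98,(110,180)),.05))
for a in C[:]: print(proj("scene",a))
print("vial",w("top",411,207,.05))
s=readout.observe();print(Ro.from_rotvec(s["ee_rot"]).as_matrix())
E
```

```text
[[ 0.5523  0.0798  0.08  ]
 [ 0.5853 -0.182   0.08  ]
 [ 0.4561 -0.1986  0.08  ]
 [ 0.4238  0.0651  0.08  ]]
c [ 0.5044 -0.0589] 0.2647565280704754 0.1297488854968091
yaw 0.12352384382782727 0.12081277472529467
nest pred [ 0.51   -0.1046] seen [ 0.5115 -0.106   0.006 ]
handle [0.4972 0.0084 0.092 ] case [0.0012 0.0677]
can [0.4622 0.2775 0.052 ] [0.4627 0.2774 0.052 ]
greens [0.4715 0.3573 0.05  ] [0.481  0.1952 0.05  ]
[[271.4349 190.1719]]
[[370.0469 236.3833]]
[[339.5559 274.7976]]
[[236.9877 221.0135]]
vial [ 0.467  -0.3259  0.05  ]
[[-0.9384  0.3457 -0.0004]
 [ 0.3457  0.9384 -0.0013]
 [-0.0001 -0.0013 -1.    ]]
```

drive_tool(commands=[[[0,0,1.096],[-33.8,-20.4,7.6],1],[[0,0,1.096],[-33.8,-20.4,7.6],1],[[0,0,1.096],[-33.8,-20.4,7.6],1],[[0,0,1.096],[-33.8,-20.4,7.6],1],[[0,0,1.096],[-33.8,-20.4,7.6],1],[[0,0,1.096],[-33.8,-20.4,7.6],1],[[0,0,1.096],[-33.8,-20.4,7.6],1],[[0,0,1.096],[-33.8,-20.4,7.6],1],[[0,0,1.096],[-33.8,-20.4,7.6],1],[[0,0,1.096],[-33.8,-20.4,7.6],1],[[0,0,1.096],[-33.8,-20.4,7.6],1],[[0,0,1.096],[-33.8,-20.4,7.6],1],[[0,0,1.096],[-33.8,-20.4,7.6],1],[[0,0,1.096],[-33.8,-20.4,7.6],1],[[0,0,1.096],[-33.8,-20.4,7.6],1],[[0,0,1.096],[-33.8,-20.4,7.6],1]], newtons=12)

```text
clock: 1.43
position: [0.462, 0.2795, 0.1509]
ee_rot: [-2.079, -2.355, -0.001]
force: [0.3, 0.4, 0.1]
width: 0.999
gripper_force: 0.0
```

```bash
python3 - <<'E'
from h import *
np.set_printoptions(precision=4,suppress=True)
s=readout.observe();M=Ro.from_rotvec(s["ee_rot"]).as_matrix();print(s["clock"],s["position"],s["joints"],M,s["force"])
print("shift cm",M.T@(np.array([.4625,.2775,.022])-s["position"])*100)
E
```

```text
1.4333 [0.462  0.2795 0.1509] [-0.9051  0.3842  0.3492  1.8975 -0.1667  0.8876 -0.3496] [[-0.1239  0.9923 -0.0001]
 [ 0.9923  0.1239  0.0005]
 [ 0.0005  0.     -1.    ]] [0.2895 0.3763 0.1132]
shift cm [-0.207   0.0264 12.8858]
```

drive_tool(commands=[[[0,0,0],[-0.1,0,4],1],[[0,0,0],[-0.1,0,7],1],[[0,0,0],[-0.1,0,9],1],[[0,0,0],[-0.1,0,11],1],[[0,0,0],[-0.1,0,12],1],[[0,0,0],[-0.1,0,12.9],1],[[0,0,0],[-0.1,0,12.9],1],[[0,0,0],[-0.1,0,12.9],1],[[0,0,0],[-0.1,0,12.9],1]])

```text
clock: 2.18
position: [0.4634, 0.2778, 0.0227]
ee_rot: [2.082, 2.352, 0.003]
force: [-0.3, 0.1, 0.5]
width: 1.001
gripper_force: 0.0
```

```bash
python3 - <<'E'
from h import *
s=readout.observe();M=Ro.from_rotvec(s["ee_rot"]).as_matrix();print(s["clock"],s["position"],s["force"])
a=cams.get_image("scene")[140:230,140:245];b=cams.get_image("top")[150:240,100:240]
cv2.imwrite("pics/g1.png",cv2.resize(np.hstack([a,b]),None,fx=3.2,fy=3.2,interpolation=cv2.INTER_CUBIC))
E
```

```text
2.1833 [0.46344872 0.2777565  0.02271092] [-0.29797769  0.07562256  0.53072976]
```

View pics/g1.png

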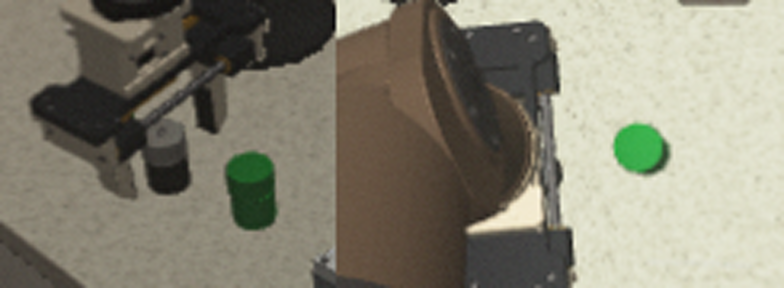

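The fingers straddle the grey-capped can (left panel, can at about (167,160)), with the green look-alike clear at (250,190). Closing now.

drive_tool(commands=[[[0,0,0],[0,0,0],-0.3],[[0,0,0],[0,0,0],-0.3],[[0,0,0],[0,0,0],-0.3],[[0,0,0],[0,0,0],-0.3],[[0,0,0],[0,0,0],-0.3],[[0,0,0],[0,0,0],-0.3],[[0,0,0],[0,0,0],-0.3],[[0,0,0],[0,0,0],-0.3],[[0,0,0],[0,0,0],-0.3],[[0,0,0],[0,0,0],-0.3]], newtons=12)

```text
clock: 3.12
position: [0.4628, 0.2772, 0.0217]
ee_rot: [2.082, 2.353, -0.0]
force: [0.2, -0.1, -0.2]
width: 0.408
gripper_force: 12.0
```

drive_tool(commands=[[[0,0,0],[0,0,-1],-0.5],[[0,0,0],[0,0,-4],-0.5],[[0,0,0],[0,0,-8],-0.5],[[0,0,0],[-1,-2,-11],-0.5],[[0,0,0],[-3,-5,-12.3],-0.5],[[0,0,0],[-6,-7.8,-12.3],-0.5],[[0,0,0],[-10,-7.8,-12.3],-0.5],[[0,0,0],[-14,-7.8,-12.3],-0.5],[[0,0,0],[-18,-7.8,-12.3],-0.5],[[0,0,0],[-22,-7.8,-12.3],-0.5],[[0,0,0],[-26,-7.8,-12.3],-0.5],[[0,0,0],[-30,-7.8,-12.3],-0.5],[[0,0,0],[-34,-7.8,-12.3],-0.5],[[0,0,0],[-37,-6,-12.3],-0.5],[[0,0,0],[-38.5,-3,-12.3],-0.5],[[0,0,0],[-38.5,0,-12.3],-0.5],[[0,0,0],[-38.5,0,-12.3],-0.5],[[0,0,0],[-38.5,0,-12.3],-0.5],[[0,0,0],[-38.5,0,-12.3],-0.5],[[0,0,0],[-38.5,0,-12.3],-0.5]])

```text
clock: 4.78
position: [0.5085, -0.1048, 0.1449]
ee_rot: [-2.082, -2.352, 0.0]
force: [-0.8, 0.5, -0.8]
width: 0.404
gripper_force: 12.0
```

```bash
python3 - <<'E'
from h import *
np.set_printoptions(precision=4,suppress=True)
s=readout.observe();M=Ro.from_rotvec(s["ee_rot"]).as_matrix();print(s["clock"],s["position"],s["joints"],M,s["width"],s["force"])
p=s["position"]
print("exp can base/top in scene",proj("scene",[p+[0,0,-.022],p+[0,0,.03]]))
im=cams.get_image("scene");cv2.imwrite("pics/s2.png",im)
# crop, 5x
print("nest bottom / top pix",proj("scene",[[.5107,-.1053,.006],[.5107,-.1053,.018]]))
cv2.imwrite("pics/s2c.png",cv2.convertScaleAbs(cv2.resize(im[150:300,230:390],None,fx=4,fy=4,interpolation=cv2.INTER_CUBIC),alpha=1.3))
E
```

```text
4.7833 [ 0.5085 -0.1048  0.1449] [-0.2921  0.3778  0.5183  1.9616 -0.2431  0.8637  0.477 ] [[-0.1215  0.9926 -0.0008]
 [ 0.9926  0.1215  0.0004]
 [ 0.0005 -0.0008 -1.    ]] 0.40356051641025126 [-0.7728  0.467  -0.7568]
exp can base/top in scene [[320.9429 223.9075]
 [322.3376 205.7693]]
nest bottom / top pix [[318.9295 260.0114]
 [319.2081 256.5035]]
```

View pics/s2c.png

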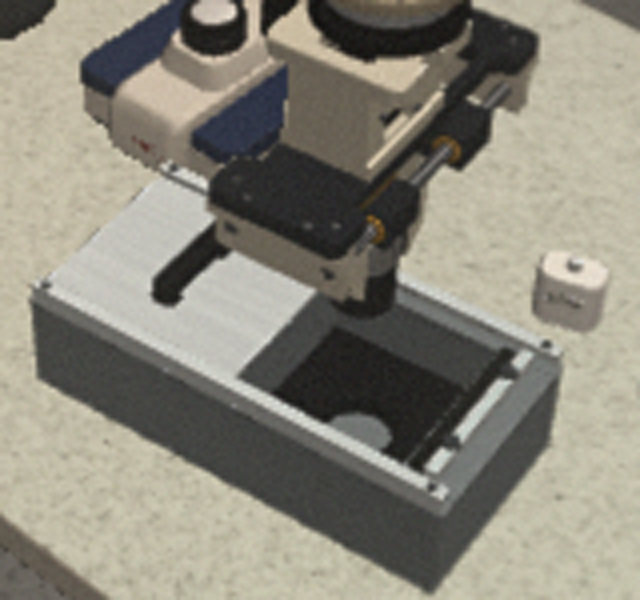

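The can hangs upright above the case with its base at about (325,228), and the nest disc is at (320,259), close to my prediction. Next I'll trim the position and lower to just above the insert.

drive_tool(commands=[[[0,0,0],[-0.1,0.24,0],-0.5],[[0,0,0],[-0.1,0.24,1.5],-0.5],[[0,0,0],[-0.1,0.24,3],-0.5],[[0,0,0],[-0.1,0.24,4.5],-0.5],[[0,0,0],[-0.1,0.24,6],-0.5],[[0,0,0],[-0.1,0.24,7.5],-0.5],[[0,0,0],[-0.1,0.24,8.5],-0.5],[[0,0,0],[-0.1,0.24,9.5],-0.5],[[0,0,0],[-0.1,0.24,9.5],-0.5],[[0,0,0],[-0.1,0.24,9.5],-0.5],[[0,0,0],[-0.1,0.24,9.5],-0.5]])

```text
clock: 5.75
position: [0.5125, -0.1057, 0.0503]
ee_rot: [2.082, 2.352, 0.001]
force: [0.7, 0.9, -0.6]
width: 0.405
gripper_force: 12.0
```

```bash
python3 - <<'E'
from h import *
s=readout.observe();print(s["clock"],s["position"],s["width"],s["force"])
a=cams.get_image("scene")[215:290,270:375];b=cams.get_image("top")[150:225,290:370]
z=lambda i:cv2.resize(i,None,fx=4.2,fy=4.2,interpolation=cv2.INTER_CUBIC)
cv2.imwrite("pics/g3.png",cv2.convertScaleAbs(np.hstack([z(a),z(b)]),alpha=1.6))
E
```

```text
5.75 [ 0.5125213  -0.10570348  0.05031701] 0.40525084244300474 [ 0.69837806  0.89201353 -0.57059805]
```

View pics/g3.png

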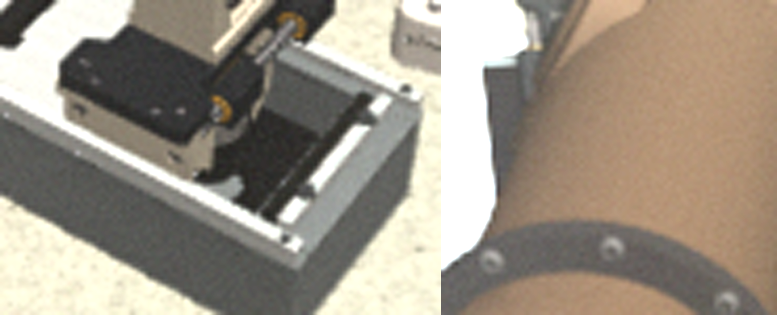

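The can sits above the nest, with the nest's pale crescent visible at crop (228,188) next to it. I'll lower it slowly and watch the force.

drive_tool(commands=[[[0,0,0],[0,-0.1,0.3],-0.5],[[0,0,0],[0,-0.1,0.6],-0.5],[[0,0,0],[0,-0.1,0.8],-0.5],[[0,0,0],[0,-0.1,0.9],-0.5],[[0,0,0],[0,-0.1,1.0],-0.5],[[0,0,0],[0,-0.1,1.1],-0.5],[[0,0,0],[0,-0.1,1.2],-0.5],[[0,0,0],[0,-0.1,1.3],-0.5],[[0,0,0],[0,-0.1,1.3],-0.5],[[0,0,0],[0,-0.1,1.3],-0.5],[[0,0,0],[0,-0.1,1.3],-0.5]])

```text
clock: 6.77
position: [0.5111, -0.1057, 0.0368]
ee_rot: [2.082, 2.353, 0.0]
force: [0.3, -0.6, -0.0]
width: 0.404
gripper_force: 12.0
```

drive_tool(commands=[[[0,0,0],[0,0,0.1],-0.5],[[0,0,0],[0,0,0.2],-0.5],[[0,0,0],[0,0,0.3],-0.5],[[0,0,0],[0,0,0.4],-0.5],[[0,0,0],[0,0,0.5],-0.5],[[0,0,0],[0,0,0.6],-0.5],[[0,0,0],[0,0,0.65],-0.5],[[0,0,0],[0,0,0.7],-0.5],[[0,0,0],[0,0,0.7],-0.5],[[0,0,0],[0,0,0.7],-0.5]])

```text
clock: 7.6
position: [0.5111, -0.1057, 0.0297]
ee_rot: [-2.082, -2.353, -0.0]
force: [-0.1, -0.6, -0.7]
width: 0.406
gripper_force: 12.0
```

drive_tool(commands=[[[0,0,0],[0,0,0.05],-0.5],[[0,0,0],[0,0,0.1],-0.5],[[0,0,0],[0,0,0.15],-0.5],[[0,0,0],[0,0,0.15],-0.5],[[0,0,0],[0,0,0.15],-0.5]])

```text
clock: 8.02
position: [0.5111, -0.1057, 0.0282]
ee_rot: [-2.082, -2.353, 0.0]
force: [0.0, 0.2, -1.2]
width: 0.403
gripper_force: 12.0
```

drive_tool(commands=[[[0,0,0],[0,0,0.02],-0.5],[[0,0,0],[0,0,0.04],-0.5],[[0,0,0],[0,0,0.06],-0.5],[[0,0,0],[0,0,0.06],-0.5]])

```text
clock: 8.35
position: [0.5112, -0.1057, 0.0277]
ee_rot: [2.082, 2.353, 0.0]
force: [-0.5, -0.1, -0.5]
width: 0.406
gripper_force: 12.0
```

drive_tool(commands=[[[0,0,0],[0,0,0.02],-0.5],[[0,0,0],[0,0,0.04],-0.5],[[0,0,0],[0,0,0.06],-0.5],[[0,0,0],[0,0,0.06],-0.5],[[0,0,0],[0,0,0.06],-0.5]])

```text
clock: 8.77
position: [0.5112, -0.1057, 0.0276]
ee_rot: [2.082, 2.353, 0.001]
force: [-1.3, 0.5, 9.2]
width: 0.403
gripper_force: 12.0
```

drive_tool(commands=[[[0,0,0],[0,0,-0.03],-0.5],[[0,0,0],[0,0,-0.05],-0.5],[[0,0,0],[0,0,-0.05],-0.5],[[0,0,0],[0,0,-0.05],-0.1],[[0,0,0],[0,0,-0.05],0.12],[[0,0,0],[0,0,-0.05],0.12],[[0,0,0],[0,0,-0.05],0.12],[[0,0,0],[0,0,-0.05],0.12]])

```text
clock: 9.43
position: [0.5111, -0.1057, 0.0274]
ee_rot: [-2.082, -2.353, 0.0]
force: [0.0, 0.1, 0.9]
width: 0.559
gripper_force: 0.0
```

drive_tool(commands=[[[0,0,0],[0,0,-0.5],0.12],[[0,0,0],[0,0,-1.5],0.12],[[0,0,0],[0,0,-3],0.12],[[0,0,0],[0,0,-5],0.12],[[0,0,0],[0,0,-8],0.12],[[0,0,0],[0,0,-12.3],-1],[[0,0,0.1],[2,0,-12.3],-1],[[0,0,0.3],[5,0,-12.3],-1],[[0,0,0.8],[10,0,-12.3],-1],[[0,0,1.571],[15.2,0,-12.3],-1],[[0,0,1.571],[15.2,0,-12.3],-1],[[0,0,1.571],[15.2,0,-12.3],-1],[[0,0,1.571],[15.2,0,-12.3],-1],[[0,0,1.571],[15.2,0,-12.3],-1],[[0,0,1.571],[15.2,0,-12.3],-1],[[0,0,1.571],[15.2,0,-12.3],-1],[[0,0,1.571],[15.2,0,-12.3],-1],[[0,0,1.571],[15.2,0,-12.3],-1],[[0,0,1.571],[15.2,0,-12.3],-1],[[0,0,1.571],[15.2,0,-12.3],-1]])

```text
clock: 11.1
position: [0.4926, 0.0454, 0.1512]
ee_rot: [-3.136, -0.183, -0.0]
force: [-0.7, 1.1, -0.8]
width: 0.004
gripper_force: 0.0
```

```bash
python3 - <<'E'
from h import *
np.set_printoptions(precision=4,suppress=True)
s=readout.observe();M=Ro.from_rotvec(s["ee_rot"]).as_matrix();print(s["clock"],s["position"],s["joints"],M,s["width"],s["force"])
print("shift",M.T@(np.array([.4916,.0453,.079])-s["position"])*100)
a=cams.get_image("scene")[160:300,225:380];b=cams.get_image("top")[140:230,235:370]
z=lambda i,f:cv2.resize(i,None,fx=f,fy=f,interpolation=cv2.INTER_CUBIC)
o=np.zeros((420,790,3),np.uint8); p=z(a,2.7);q=z(b,2.7);o[:p.shape[0],:p.shape[1]]=p;o[:q.shape[0],425:425+q.shape[1]]=q
cv2.imwrite("pics/g4.png",cv2.convertScaleAbs(o,alpha=1.5))
E
```

```text
11.1 [0.4926 0.0454 0.1512] [-0.8923  0.4176  0.9362  2.0306 -0.4305  0.9005 -1.1761] [[ 0.9932  0.1162  0.0002]
 [ 0.1162 -0.9932  0.0004]
 [ 0.0003 -0.0004 -1.    ]] 0.004380045784058493 [-0.6746  1.1427 -0.7727]
shift [-0.1023  0.0008  7.2152]
```

View pics/g4.png

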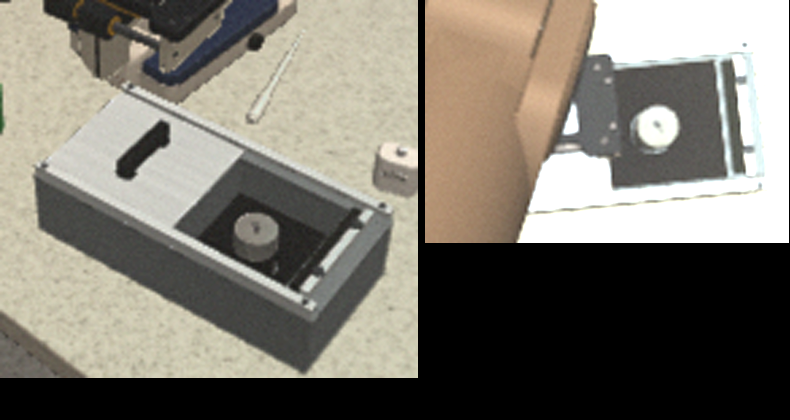

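The can stands upright in the nest: its cap is at (256,235) in the scene crop and (657,128) in the top crop. The open hatch with its handle is at (143,150). I'll lower the closed fingers behind the handle.

drive_tool(commands=[[[0,0,0],[-0.05,0,3],-1],[[0,0,0],[-0.05,0,5],-1],[[0,0,0],[-0.05,0,6.5],-1],[[0,0,0],[-0.05,0,7],-1],[[0,0,0],[-0.05,0,7.1],-1],[[0,0,0],[-0.05,0,7.1],-1],[[0,0,0],[-0.05,0,7.1],-1],[[0,0,0],[-0.05,0,7.1],-1]])

```text
clock: 11.87
position: [0.4928, 0.0452, 0.0805]
ee_rot: [-3.135, -0.192, -0.002]
force: [-0.3, 1.0, -0.5]
width: 0.005
gripper_force: 0.0
```

drive_tool(commands=[[[0,0,0],[0,0.3,0],-1],[[0,0,0],[0,0.6,0],-1],[[0,0,0],[0,0.9,0],-1],[[0,0,0],[0,1.2,0],-1],[[0,0,0],[0,1.5,0],-1],[[0,0,0],[0,1.8,0],-1],[[0,0,0],[0,2.2,0],-1],[[0,0,0],[0,2.6,0],-1],[[0,0,0],[0,3.0,0],-1],[[0,0,0],[0,3.4,0],-1],[[0,0,0],[0,3.8,0],-1],[[0,0,0],[0,4.2,0],-1],[[0,0,0],[0,4.6,0],-1],[[0,0,0],[0,5.0,0],-1],[[0,0,0],[0,5.4,0],-1],[[0,0,0],[0,5.8,0],-1],[[0,0,0],[0,6.2,0],-1],[[0,0,0],[0,6.6,0],-1],[[0,0,0],[0,7.0,0],-1]])

```text
clock: 13.45
position: [0.5004, -0.0232, 0.0795]
ee_rot: [-3.133, -0.193, 0.001]
force: [-0.6, 7.0, 4.2]
width: 0.005
gripper_force: 3.5
```

drive_tool(commands=[[[0,0,0],[0,0.3,-0.1],-1],[[0,0,0],[0,0.6,-0.1],-1],[[0,0,0],[0,0.9,-0.1],-1],[[0,0,0],[0,1.2,-0.1],-1],[[0,0,0],[0,1.5,-0.1],-1],[[0,0,0],[0,1.8,-0.1],-1],[[0,0,0],[0,2.1,-0.1],-1],[[0,0,0],[0,2.3,-0.1],-1],[[0,0,0],[0,2.5,-0.1],-1],[[0,0,0],[0,2.6,-0.1],-1],[[0,0,0],[0,2.7,-0.1],-1],[[0,0,0],[0,2.8,-0.1],-1]])

```text
clock: 14.45
position: [0.5037, -0.0508, 0.0804]
ee_rot: [-3.133, -0.193, 0.001]
force: [-1.0, 6.2, 3.7]
width: 0.0
gripper_force: 3.2
```

```bash
python3 - <<'E'
from h import *
s=readout.observe();print(s["position"],s["force"],Ro.from_rotvec(s["ee_rot"]).as_matrix()[:,1])
a=cams.get_image("scene")[160:300,225:380]
cv2.imwrite("pics/g5.png",cv2.convertScaleAbs(cv2.resize(a,None,fx=5,fy=4.2*5/4.2,interpolation=cv2.INTER_CUBIC)[:600],alpha=1.3))
E
```

```text
[ 0.50368628 -0.05082831  0.08041069] [-1.04001248  6.18927313  3.68232299] [ 0.12241617 -0.99247611 -0.00233475]
```

View pics/g5.png

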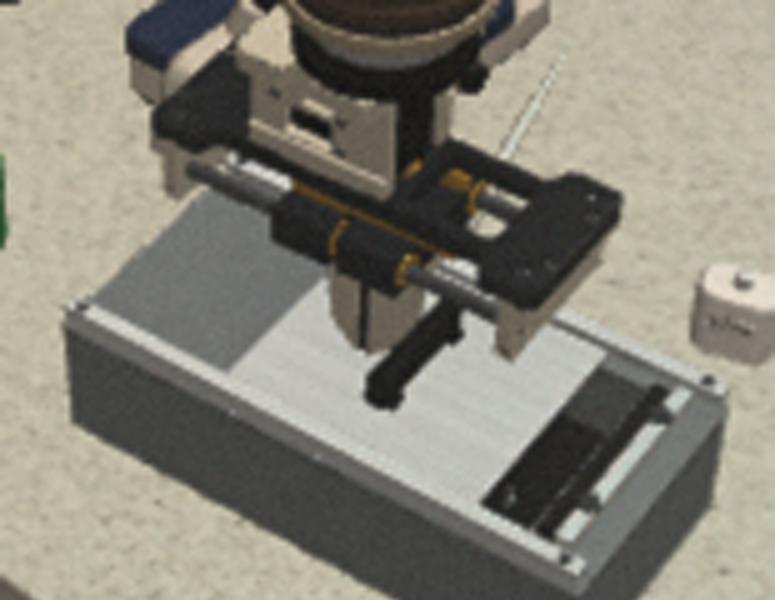

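The hatch's leading edge runs from (482,495) to (605,350), and the seal bar is roughly 25–30 mm ahead, at (540,530) to (655,385). I'll advance 1.6 cm, then feel for the seal.

drive_tool(commands=[[[0,0,0],[0,0.3,0],-1],[[0,0,0],[0,0.6,0],-1],[[0,0,0],[0,0.9,0],-1],[[0,0,0],[0,1.1,0],-1],[[0,0,0],[0,1.3,0],-1],[[0,0,0],[0,1.4,0],-1],[[0,0,0],[0,1.5,0],-1],[[0,0,0],[0,1.6,0],-1],[[0,0,0],[0,1.6,0],-1]])

```text
clock: 15.25
position: [0.5056, -0.0669, 0.0804]
ee_rot: [-3.134, -0.192, 0.001]
force: [-0.6, 6.4, 3.5]
width: 0.004
gripper_force: 2.9
```

drive_tool(commands=[[[0,0,0],[0,0.05,0],-1],[[0,0,0],[0,0.1,0],-1],[[0,0,0],[0,0.15,0],-1],[[0,0,0],[0,0.2,0],-1]])

```text
clock: 15.58
position: [0.5058, -0.0686, 0.0804]
ee_rot: [-3.133, -0.193, 0.002]
force: [-1.3, 5.6, 3.5]
width: 0.007
gripper_force: 3.3
```

drive_tool(commands=[[[0,0,0],[0,0.05,0],-1],[[0,0,0],[0,0.1,0],-1],[[0,0,0],[0,0.15,0],-1],[[0,0,0],[0,0.2,0],-1]])

```text
clock: 15.92
position: [0.5061, -0.0706, 0.0804]
ee_rot: [-3.133, -0.193, 0.002]
force: [-1.1, 6.0, 3.5]
width: 0.003
gripper_force: 3.3
```

drive_tool(commands=[[[0,0,0],[0,0.05,0],-1],[[0,0,0],[0,0.1,0],-1],[[0,0,0],[0,0.15,0],-1],[[0,0,0],[0,0.2,0],-1]])

```text
clock: 16.25
position: [0.5063, -0.0726, 0.0804]
ee_rot: [-3.133, -0.193, 0.002]
force: [-1.5, 4.8, 4.0]
width: 0.001
gripper_force: 3.3
```

drive_tool(commands=[[[0,0,0],[0,0.05,0],-1],[[0,0,0],[0,0.1,0],-1],[[0,0,0],[0,0.15,0],-1],[[0,0,0],[0,0.2,0],-1]])

```text
clock: 16.58
position: [0.5065, -0.0746, 0.0804]
ee_rot: [-3.133, -0.193, 0.002]
force: [-0.6, 5.6, 3.8]
width: 0.005
gripper_force: 3.3
```

drive_tool(commands=[[[0,0,0],[0,0.05,0],-1],[[0,0,0],[0,0.1,0],-1],[[0,0,0],[0,0.15,0],-1],[[0,0,0],[0,0.2,0],-1]])

```text
clock: 16.92
position: [0.5068, -0.0766, 0.0804]
ee_rot: [-3.133, -0.193, 0.002]
force: [-1.8, 5.4, 3.3]
width: 0.008
gripper_force: 3.4
```

drive_tool(commands=[[[0,0,0],[0,0.05,0],-1],[[0,0,0],[0,0.1,0],-1],[[0,0,0],[0,0.15,0],-1],[[0,0,0],[0,0.2,0],-1]])

```text
clock: 17.25
position: [0.5069, -0.0781, 0.0804]
ee_rot: [-3.133, -0.193, 0.002]
force: [-0.6, 8.2, 4.8]
width: 0.006
gripper_force: 4.5
```

The force rose to 8.2 N, so the hatch is touching the seal. I'll use finer steps from here.

drive_tool(commands=[[[0,0,0],[0,0.03,0],-1],[[0,0,0],[0,0.06,0],-1],[[0,0,0],[0,0.06,0],-1]])

```text
clock: 17.5
position: [0.507, -0.0784, 0.0804]
ee_rot: [-3.132, -0.193, 0.002]
force: [-0.3, 8.6, 5.4]
width: 0.004
gripper_force: 4.7
```

drive_tool(commands=[[[0,0,0],[0,0.03,0],-1],[[0,0,0],[0,0.06,0],-1],[[0,0,0],[0,0.08,0],-1],[[0,0,0],[0,0.08,0],-1]])

```text
clock: 17.83
position: [0.5071, -0.0787, 0.0803]
ee_rot: [-3.132, -0.194, 0.002]
force: [-1.7, 10.1, 5.6]
width: 0.004
gripper_force: 5.5
```

drive_tool(commands=[[[0,0,0],[0,0.03,0],-1],[[0,0,0],[0,0.06,0],-1],[[0,0,0],[0,0.09,0],-1],[[0,0,0],[0,0.1,0],-1],[[0,0,0],[0,0.1,0],-1]])

```text
clock: 18.25
position: [0.5071, -0.0792, 0.0803]
ee_rot: [-3.131, -0.194, 0.003]
force: [-2.6, 11.2, 6.3]
width: 0.004
gripper_force: 6.4
```

drive_tool(commands=[[[0,0,0],[0,0.03,0],-1],[[0,0,0],[0,0.06,0],-1],[[0,0,0],[0,0.09,0],-1],[[0,0,0],[0,0.09,0],-1],[[0,0,0],[0,0.09,0],-1]])

```text
clock: 18.67
position: [0.5071, -0.0796, 0.0803]
ee_rot: [-3.13, -0.195, 0.003]
force: [-3.1, 12.0, 7.5]
width: 0.003
gripper_force: 7.2
```

drive_tool(commands=[[[0,0,0],[0,0,0],-1],[[0,0,0],[0,0,0],-1],[[0,0,0],[0,0,0],-1]])

```text
clock: 18.92
position: [0.5071, -0.0797, 0.0803]
ee_rot: [-3.13, -0.195, 0.003]
force: [-3.1, 12.8, 7.7]
width: 0.005
gripper_force: 7.2
```

drive_tool(commands=[[[0,0,0],[0,0.03,0],-1],[[0,0,0],[0,0.05,0],-1],[[0,0,0],[0,0.05,0],-1],[[0,0,0],[0,0.05,0],-1]])

```text
clock: 19.25
position: [0.5071, -0.0799, 0.0803]
ee_rot: [-3.13, -0.195, 0.003]
force: [-2.5, 13.5, 7.3]
width: 0.004
gripper_force: 7.7
```

drive_tool(commands=[[[0,0,0],[0,0,0],-1],[[0,0,0],[0,0,0],-1]])

```text
clock: 19.42
position: [0.5071, -0.0799, 0.0803]
ee_rot: [-3.13, -0.195, 0.003]
force: [-2.0, 14.0, 7.3]
width: 0.007
gripper_force: 7.7
```

About 8 N above the drag, so I'll back straight off and lift clear.

drive_tool(commands=[[[0,0,0],[0,-0.1,0],-1],[[0,0,0],[0,-0.2,0],-1],[[0,0,0],[0,-0.4,0],-1],[[0,0,0],[0,-0.8,0],-1],[[0,0,0],[0,-1.5,0],-1],[[0,0,0],[0,-2,0],-1],[[0,0,0],[0,-2,-2],-1],[[0,0,0],[0,-2,-5],-1],[[0,0,0],[0,-2,-9],-1],[[0,0,0],[-6,-2,-12],-1],[[0,0,0],[-10,-2,-12],-1],[[0,0,0],[-10,-2,-12],-1],[[0,0,0],[-10,-2,-12],-1],[[0,0,0],[-10,-2,-12],-1]])

```text
clock: 20.58
position: [0.4057, -0.0751, 0.2008]
ee_rot: [-3.133, -0.192, -0.002]
force: [1.0, 0.1, -0.1]
width: 0.007
gripper_force: 0.0
```

```bash
python3 - <<'E'
from h import *
s=readout.observe();print(s["clock"],s["position"],s["force"])
a=cams.get_image("scene")[170:300,225:425]
cv2.imwrite("pics/g6.png",cv2.convertScaleAbs(cv2.resize(a,None,fx=4,fy=4,interpolation=cv2.INTER_CUBIC),alpha=1.3))
E
```

```text
20.5833 [ 0.40566774 -0.07513662  0.20075578] [ 1.02092468  0.08570486 -0.06211629]
```

View pics/g6.png

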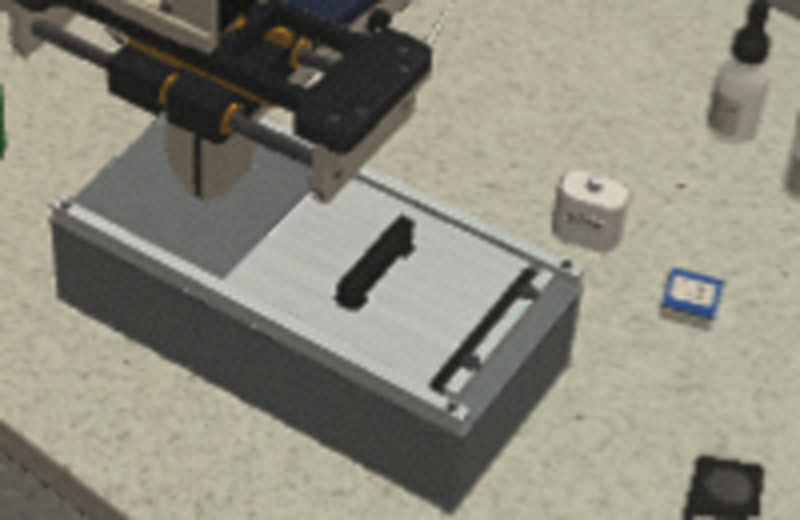

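The hatch is shut against the black seal, which runs from (435,385) to (530,275), and the tool is clear of everything.

```bash
python3 -c "
from cell import job
print(job.sign_off())"
```

```text
the job is handed in; nothing more can be done
None
```

The can stands upright in the nest, the hatch is pressed onto the seal with about 8 N above the rail drag and stayed bearing on it after release, the vial was never approached, and the job was handed in at about 21 s.

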